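Turn the potting carousel to bring the labelled pot to the front

TASK

On the potting bench, push the turntable gently round by its rim or its rim pegs until the pot with the white plant label stands at the front, squarely in line with the arrow tongue of the foot. Do not touch, lift or tip the pots on the turntable, and leave the tray pots, the tin and the brush where they are. Leave the turntable at rest and take the hand away.

Things in the scene. Friction and masses are not known exactly. Their poses are not given: they have to be found in the camera images.
- turntable (a joint): Angle (rad) the round turntable has turned since the start about its upright axis, counter-clockwise positive from above; 0 at the start, wherever the labelled pot is. It turns either way without stops and stays where it is left: friction torque 0.30 N m (about 2.3 N at a peg), so it coasts only a few degrees after a slow push
- disc (a point): Centre of the turntable's top face, on its axis, 40 mm above the table; z up, x towards the labelled pot's ring. Grey disc, 284 mm diameter, 18 mm thick. Five pots stand on it 72 degrees apart, 80 mm from the axis, each loose in a ring (60 mm outside, 8 mm high); five pegs stand on the rim midway between the pots. Steel hub in the middle, 36 mm diameter, 12 mm high
- stand: Fixed dark steel foot under the disc; origin on the table, on the turntable's axis. Its front is its own -x: a flat tongue, 34 mm wide, 8 mm high, shows beyond the disc from 142 to 200 mm from the axis, with an arrow nib near its end (24 mm square turned on its corner, 17 mm high, tip 204 mm from the axis). The front faces the robot within about 30 degrees
- labelled_pot: The one pot on the turntable with a white plant label: black nursery pot, 66 mm across the mouth, 48 mm at the foot, 55 mm tall, full of grit. Label in its middle: stake with a folded, roof-shaped head, 38 x 36 mm from above, top 90 mm above the pot's foot. Origin at the centre of its underside, 40 mm above the table, 80 mm from the axis; z up. About 160 g, loose in its ring (about 3 mm of play)
- peg0 (a point): Centre of the top of rim peg 0, 90 mm above the table: upright round black rubber-coated peg, 14 mm diameter, 50 mm tall, fixed to the disc 132 mm from the axis, 36 degrees counter-clockwise from the labelled pot; for pushing the turntable round. About 40 mm is clear between it and the mouth of either neighbouring pot
- peg1 (a point): Centre of the top of rim peg 1, 90 mm above the table: upright round black rubber-coated peg, 14 mm diameter, 50 mm tall, fixed to the disc 132 mm from the axis, 108 degrees counter-clockwise from the labelled pot; for pushing the turntable round. About 40 mm is clear between it and the mouth of either neighbouring pot
- peg2 (a point): Centre of the top of rim peg 2, 90 mm above the table: upright round black rubber-coated peg, 14 mm diameter, 50 mm tall, fixed to the disc 132 mm from the axis, 180 degrees counter-clockwise from the labelled pot; for pushing the turntable round. About 40 mm is clear between it and the mouth of either neighbouring pot
- peg3 (a point): Centre of the top of rim peg 3, 90 mm above the table: upright round black rubber-coated peg, 14 mm diameter, 50 mm tall, fixed to the disc 132 mm from the axis, 252 degrees counter-clockwise from the labelled pot; for pushing the turntable round. About 40 mm is clear between it and the mouth of either neighbouring pot
- peg4 (a point): Centre of the top of rim peg 4, 90 mm above the table: upright round black rubber-coated peg, 14 mm diameter, 50 mm tall, fixed to the disc 132 mm from the axis, 324 degrees counter-clockwise from the labelled pot; for pushing the turntable round. About 40 mm is clear between it and the mouth of either neighbouring pot
- pot1: A pot like the labelled one but with no label, on the turntable 72 degrees counter-clockwise from the labelled pot; origin at the centre of its underside, z up; loose in its ring
- pot2: A pot like the labelled one but with no label, on the turntable 144 degrees counter-clockwise from the labelled pot; origin at the centre of its underside, z up; loose in its ring
- pot3: A pot like the labelled one but with no label, on the turntable 216 degrees counter-clockwise from the labelled pot; origin at the centre of its underside, z up; loose in its ring
- pot4: A pot like the labelled one but with no label, on the turntable 288 degrees counter-clockwise from the labelled pot; origin at the centre of its underside, z up; loose in its ring
- tray_pot_a: Bystander: a loose pot with a label, in the white tray to the left of the turntable (tray 300 x 200 mm, 45 mm high); pot sizes as above, origin at the centre of its underside
- tray_pot_b: Bystander: a second loose pot with a label in the same white tray; same sizes and origin
- seed_tin: Bystander: an upright seed tin, 66 mm in diameter, 85 mm tall, on the table to the right; origin at the centre of its underside
- pot_brush: Bystander: a small hand brush lying on the table to the right; its x axis runs along it
Things that resemble listed ones, but are neither listed nor needed, are in the scene too. Leave any blue look-alike of the pot1 alone.

How it is judged:
At the end, for the whole second after the job is handed in: Labelled pot on the arrow side, its centre within 10 mm sideways of the line from axis to arrow; turntable still (0.05 rad/s); all five pots at rest, upright (0.12 rad), in their rings (6 mm in height, 72 to 88 mm from the axis); tray pots, tin and brush within 15 mm of their starts (x of labelled_pot in the frame of stand below -0.065 m and y of labelled_pot in the frame of stand between -0.01 and 0.01 m and velocity of joint turntable between -0.05 and 0.05 rad/s and angle between each of labelled_pot, pot1, pot2, pot3, pot4's own z axis and vertical below 0.12 rad and height (world z) of labelled_pot between 0.034 and 0.046 m and horizontal distance between labelled_pot and disc between 0.072 and 0.088 m and linear speed of each of labelled_pot, pot1, pot2, pot3, pot4 below 0.02 m/s and height (world z) of pot1 between 0.034 and 0.046 m and horizontal distance between pot1 and disc between 0.072 and 0.088 m and height (world z) of pot2 between 0.034 and 0.046 m and horizontal distance between pot2 and disc between 0.072 and 0.088 m and height (world z) of pot3 between 0.034 and 0.046 m and horizontal distance between pot3 and disc between 0.072 and 0.088 m and height (world z) of pot4 between 0.034 and 0.046 m and horizontal distance between pot4 and disc between 0.072 and 0.088 m and distance of each of tray_pot_a, tray_pot_b, seed_tin, pot_brush from where it was at the start of the episode below 0.015 m); the robot touches nothing.
It fails at once if the robot touches a pot on the turntable (contact force between any of the arm, the fingers and labelled_pot above 0.5 N or contact force between any of the arm, the fingers and pot1 above 0.5 N or contact force between any of the arm, the fingers and pot2 above 0.5 N or contact force between any of the arm, the fingers and pot3 above 0.5 N or contact force between any of the arm, the fingers and pot4 above 0.5 N).
It fails at once if a pot on the turntable is lifted (height (world z) of any of labelled_pot, pot1, pot2, pot3, pot4 above 0.055 m).
It fails at once if a pot on the turntable is tipped (angle between any of labelled_pot, pot1, pot2, pot3, pot4's own z axis and vertical above 0.3 rad).
It fails at once if the turntable is spun fast (over 3 rad/s) (velocity of joint turntable above 3 rad/s or velocity of joint turntable below -3 rad/s).
It fails at once if a tray pot, the tin or the brush is shifted by more than 15 mm (distance of any of tray_pot_a, tray_pot_b, seed_tin, pot_brush from where it was at the start of the episode above 0.015 m).
It also fails if it takes over 64 s, if anything falls off the work surface, if the arm or the gripper's body presses on something with over 40 N, if the wrist force passes 120 N, or if a joint passes its speed limit or range.

ROBOT

A 7-joint arm with a two-finger parallel gripper is mounted at the origin on the work surface. World frame = base frame: x ahead of the robot, y to its left, z up, the work surface at z = 0. Lengths are in m, angles in rad, forces in N, time in s.
With the tool pointing down it reaches from about 0.35 to 0.9 m from the base axis. Payload 8.1 kg.
Tool frame: the origin (TCP) lies at the very end of the fingers, on their centre line; the grasp point (between the pads) lies 19 mm behind it; z points along the fingers, y is the line along which they close (so a half turn about z gives the same grasp; the last joint's range is limited). The gripper opens to 92 mm and grips with 3 to 60 N. Pads are 19 mm wide; open, the fingers measure 130 mm over their backs; the gripper's body (75 mm by 190 mm) begins 47 mm behind the grasp point.
Start: joints at [-1.375, 0.434, 0.025, 1.573, -0.012, 1.134, -0.075], TCP at [0.184, 0.597, 0.227] pointing down, gripper open.
Joint ranges: [-2.62, 2.62], [-0.44, 2.09], [-1.27, 1.32], [0.08, 2.57], [-1.32, 4.46], [0.12, 2], [-2.74, 2.74]. Speed limits (rad/s): [2.22, 2.22, 3.01, 3.01, 3.14, 3.14, 3.14].

INTERFACE

Orientations are given as a rotation vector (axis times angle).
In Python, from cell import arm gives the robot as it stands.
- The arm moves only by the tool jog_arm, never from a script. Its argument "rows" is a list of rows, each a list of 3 entries, a list of its own where there are three numbers: the shift along the world's x, y, z in cm, then the turn, a rotation vector about the world's x, y, z in degrees, then the opening, from 0 (shut) to 1 (fully open). A call has 1 to 8 rows; each row is the pose to reach, as a shift and turn from the pose commanded when the call began; what a row does not reach only later rows make up. A row lasts 1/8 s, in which the tool goes at most 62.5 mm and 10.7 degrees, less where a joint would pass 70% of its speed; a pose out of reach is approached as far as the arm can. A call with a gripper value outside its range is refused whole. The fingers move at their own pace and stop on an object; "newtons" is the grip in N (left out, the last holds). Time passes only in rows, so rows that repeat a pose let the fingers close. It gives the time, the measured TCP pose, the force, the opening and the grip force at its end, in the units of the state.
- arm.observe(): the state, without advancing time (a new reading comes with each control period).
- arm.get_image(name): name is "scene" or "top" or "wrist"; returns a dict with "img" (384x512x3 uint8, red, green, blue), "depth" (384x512 float32, m along the optical axis (not along the pixel's ray), 0 where there is no reading), "fx", "fy", "cx", "cy" (pixels), "dist_coeffs" ([k1, k2, p1, p2, k3] as OpenCV has them; the pictures are not rectified), "rvec" (rotation vector, rad) and "tvec" (3), from world to camera coordinates, as OpenCV has them; the wrist camera has in their place "mount" (4x4, takes a point from camera to tool coordinates, whose origin is the TCP and whose axes are the flange's). Camera axes: x right, y down, z forward; pixel columns grow to the right and rows downward; lengths in m; the calibration is good to about 2 mm. A picture is of the moment at which its call begins: read the wrist's pose just before it.
- arm.sign_off(): hands the job in; it is judged then, once.
The state is a dict: "clock": time; "joints": joint angles; "dq": joint speeds; "joint_efforts": joint torques, N m; "position": TCP position; "ee_rot": TCP orientation; "force": force on the tool from outside, world axes, zero at the start; "ft_torque": the same for the moment, N m; "width": opening from 0.0 (shut) to 1.0 (fully open); "gripper_force": force on a finger pad.
Only numpy, scipy, OpenCV 4.12 (cv2) and the standard library are available. Lean on these libraries where they do the work, as an engineer would, in place of code of your own. Each camera call takes 0.05 s, during which the arm holds its last target. There are 200 camera calls.

## Working session

There is one attempt and no reset: what is moved stays moved. The work goes in short steps, Python scripts to look and compute and a tool call to move; the robot and the scene stay as the last step left them, time stands still between calls to the robot, and variables do not carry over. Pictures are saved under pics/ and viewed, at most 10 in all, crops included, and the job is handed in when it is done.

Besides the shell and the picture viewer there is one more tool, called after "Emit:" as name(argument=value, ...) on one line, values as JSON. jog_arm: Moves the arm, as the interface text tells. Its arguments: {"type":"object","properties":{"rows":{"type":"array","items":{"type":"array"}},"newtons":{"type":"number"}},"required":["rows"]}

```bash
mkdir -p pics; cat > h.py <<'E'
import numpy as np, cv2
from cell import arm
def pts(c, uv, z):
    K=np.array([[c["fx"],0,c["cx"]],[0,c["fy"],c["cy"]],[0,0,1]]);R=cv2.Rodrigues(np.array(c["rvec"]))[0];t=np.array(c["tvec"]).ravel()
    n=cv2.undistortPoints(np.array(uv,float).reshape(-1,1,2),K,np.array(c["dist_coeffs"])).reshape(-1,2)
    d=np.c_[n,np.ones(len(n))]@R; o=-R.T@t
    return o+d*((z-o[2])/d[:,2])[:,None]
def proj(c,P):
    K=np.array([[c["fx"],0,c["cx"]],[0,c["fy"],c["cy"]],[0,0,1]])
    return cv2.projectPoints(np.array(P,float),np.array(c["rvec"]),np.array(c["tvec"]),K,np.array(c["dist_coeffs"]))[0].reshape(-1,2)
E
python3 - <<'E'
from h import *
import pickle
for n in("top","scene"):
    c=arm.get_image(n);pickle.dump(c,open(n+"0.pkl","wb"))
    cv2.imwrite(f"pics/{n}0.png",cv2.resize(c["img"][:,:,::-1],(800,600)))
s=arm.observe();print(s["clock"],s["position"],s["ee_rot"])
E
```

```text
0.1 [0.18389691 0.59683756 0.22603267] [-4.67674870e-01 -3.10651421e+00  2.24388891e-03]
```

View pics/top0.png

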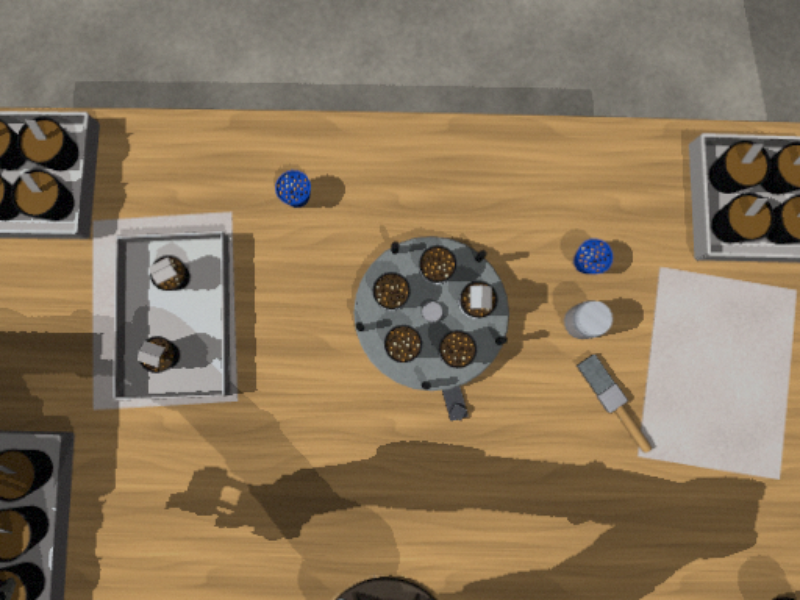

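View pics/scene0.png

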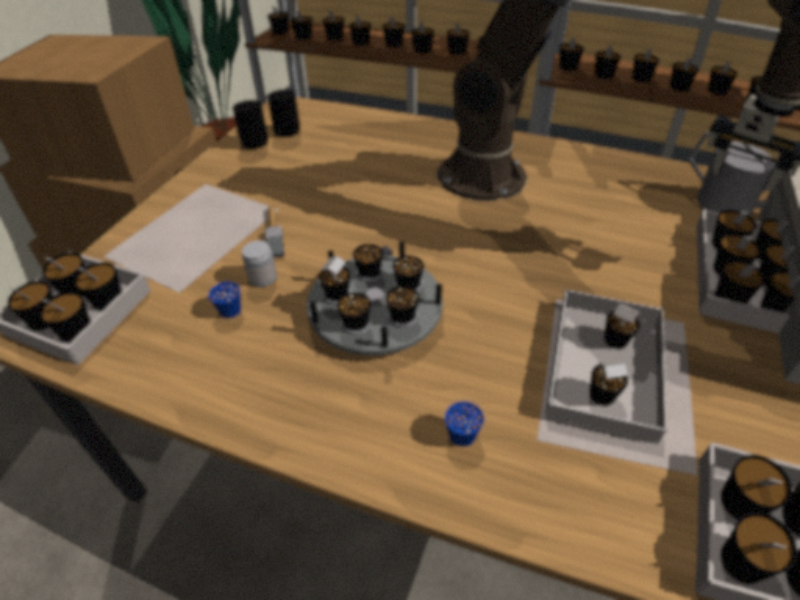

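The top view (800x600) shows the hub at (432,312), the labelled turntable pot at (480,298), pegs at (395,247), (480,256), (501,341), (426,385) and (361,327), and the arrow nib at (457,410). Three pots carry white labels: (480,298) on the disc, and (170,270) and (158,352) in the tray. The disc one is meant, since it stands on the turntable.

```bash
python3 - <<'E'
from h import *
import pickle
c=pickle.load(open("top0.pkl","rb"));k=512/800
cv2.imwrite("pics/crop0.png",cv2.resize(c["img"][140:280,215:345,::-1],None,fx=4.2,fy=4.2,interpolation=cv2.INTER_CUBIC))
f=lambda u,z:pts(c,np.array(u)*k,z)[0]
hub=f((432,312),.052)
print("hub",hub)
for n,u,z in [("label",(480,298),.125),("p",(395,247),.09),("p",(480,256),.09),("p",(501,341),.09),("p",(426,385),.09),("p",(361,327),.09),("nib",(457,410),.017),("tin",(594,318),.085),("brush",(588,358),.02)]:
    d=f(u,z)-hub;print(n,f(u,z).round(3),np.hypot(*d[:2]).round(3),np.degrees(np.arctan2(d[1],d[0])).round(1))
g=c["img"][:,:,:].astype(int)
print("cam",(-cv2.Rodrigues(np.array(c["rvec"]))[0].T@np.array(c["tvec"]).ravel()).round(3))
E
```

```text
hub [ 0.59897658 -0.07531534  0.052     ]
label [ 0.617 -0.151  0.125] 0.078 -76.8
p [ 0.709 -0.007  0.09 ] 0.13 32.1
p [ 0.695 -0.156  0.09 ] 0.126 -40.0
p [ 0.547 -0.192  0.09 ] 0.128 -114.0
p [ 0.469 -0.063  0.09 ] 0.13 174.8
p [0.567 0.05  0.09 ] 0.129 104.4
nib [ 0.424 -0.125  0.017] 0.182 -164.1
tin [ 0.59  -0.357  0.085] 0.282 -91.8
brush [ 0.522 -0.366  0.02 ] 0.301 -104.8
cam [0.487 0.003 1.156]
```

View pics/crop0.png

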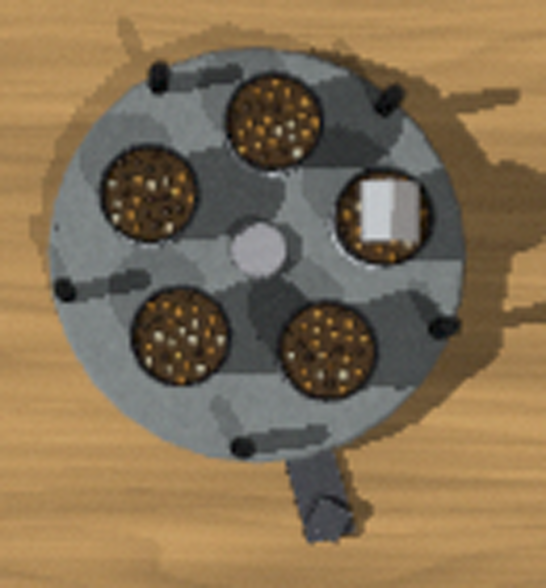

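The enlarged crop confirms the labelled pot on the disc at bearing −76° from the axis; the pegs measure r ≈ 0.13 as they should. The arrow lies at −164°, so the disc must turn about 88° clockwise. I'll push the front peg, bearing 175°, with shut fingers. First I move above its far side.

Emit:
jog_arm(rows=[[[3,-3.5,0],[0,0,3],0],[[6,-7.5,0],[0,0,6],0],[[9,-11.5,0],[0,0,9],0],[[12,-15.5,0],[0,0,12],0],[[15,-19.5,0],[0,0,15],0],[[18,-23.5,0],[0,0,18],0],[[21,-27,0],[0,0,20],0],[[24,-30,0],[0,0,22],0]])

```text
clock: 1.1
position: [0.4247, 0.2956, 0.2266]
ee_rot: [0.135, -3.138, 0.001]
force: [0.6, -0.0, -0.2]
width: 0.182
gripper_force: 0.0
```

Emit:
jog_arm(rows=[[[0.6,-5,0],[0,0,1],0],[[1.2,-10,0],[0,0,2],0],[[1.8,-15,0],[0,0,3],0],[[2.4,-20,0],[0,0,4],0],[[3,-25,0],[0,0,5],0],[[3.5,-30,0],[0,0,6],0],[[3.8,-35,0],[0,0,7],0],[[4,-40,0],[0,0,7],0]])

```text
clock: 2.1
position: [0.4637, -0.1042, 0.2267]
ee_rot: [0.326, -3.125, -0.0]
force: [0.7, 0.9, 0.3]
width: 0.006
gripper_force: 0.0
```

```bash
python3 - <<'E'
from h import *
import pickle
s=arm.observe();c=arm.get_image("wrist")
print(s["clock"],s["position"],s["ee_rot"],s["width"],s["joints"])
M=np.array(c["mount"]);T=np.eye(4);T[:3,:3]=cv2.Rodrigues(np.array(s["ee_rot"]))[0];T[:3,3]=s["position"]
W=np.linalg.inv(T@M);c["rvec"]=cv2.Rodrigues(W[:3,:3])[0];c["tvec"]=W[:3,3]
pickle.dump(c,open("w0.pkl","wb"))
im=c["img"][:,:,::-1].copy()
H=np.array([.599,-.0753])
def p(r,a,z):return [*(H+r*np.array([np.cos(np.radians(a)),np.sin(np.radians(a))])),z]
for q in [p(0,0,.052),p(.132,175,.09),p(.132,-113,.09),p(.132,103,.09),p(.182,-164,.017),p(.138,192,.072)]:
    u=proj(c,[q])[0];print(u.round());cv2.circle(im,tuple(int(v) for v in u),4,(0,0,255),1)
cv2.imwrite("pics/w0.png",cv2.resize(im,(800,600)))
E
```

```text
2.1 [ 0.46374362 -0.1042193   0.2266547 ] [ 3.25725017e-01 -3.12454817e+00 -2.52411710e-04] 0.006431981570700663 [-0.1756947   0.18764767  0.33629215  1.94548598 -0.07245175  1.02006705
  1.97163103]
[262. 282.]
[304. 185.]
[149. 236.]
[390. 300.]
[250. 116.]
[262. 168.]
```

View pics/w0.png

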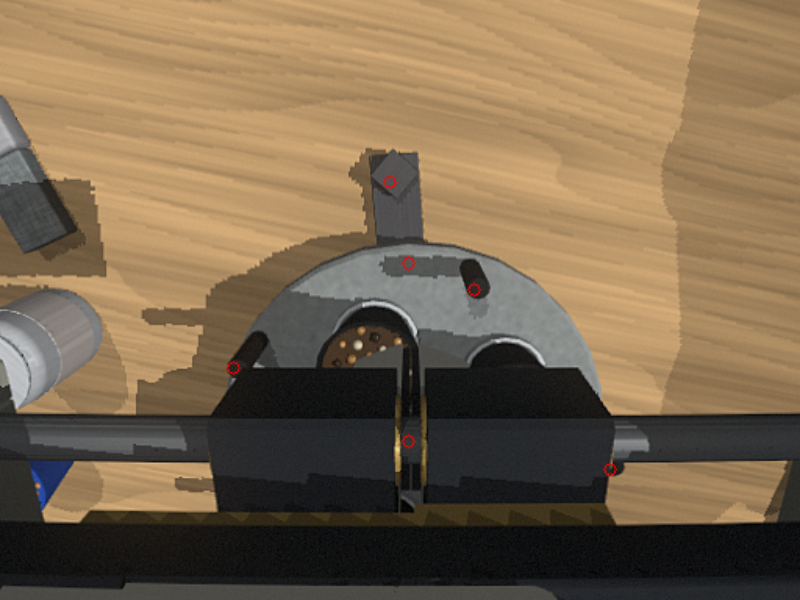

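The wrist view agrees with the top measurements: the front peg top is at (474,290), the nib at (393,175), and the disc rim and hub line fit. I check the arrow bearing from this view and the height of the black blocks' lower edge.

```bash
python3 - <<'E'
from h import *
import pickle
c=pickle.load(open("w0.pkl","rb"));k=.64
H=np.array([.599,-.0753])
for u,z in [((393,175),.017),((393,151),.017),((397,236),.008)]:
    d=pts(c,np.array(u)*k,z)[0][:2]-H;print(np.hypot(*d).round(3),np.degrees(np.arctan2(d[1],d[0])).round(1))
R=cv2.Rodrigues(c["rvec"])[0]
for u in [(300,380),(250,380),(500,380),(410,372),(410,400),(408,355)]:
    v=np.array(u)*k;D=c["depth"][int(v[1]),int(v[0])]
    n=np.array([(v[0]-c["cx"])/c["fx"],(v[1]-c["cy"])/c["fy"],1])*D
    print(u,D,(R.T@(n-c["tvec"])).round(3))
E
```

```text
0.186 -164.7
0.202 -165.0
0.142 -164.5
(300, 380) 0.09073635 [ 0.431 -0.13   0.303]
(250, 380) 0.09182154 [ 0.433 -0.138  0.302]
(500, 380) 0.090264335 [ 0.424 -0.096  0.303]
(410, 372) 0.15384655 [ 0.453 -0.106  0.245]
(410, 400) 0.1427058 [ 0.455 -0.105  0.257]
(408, 355) 0.16479552 [ 0.453 -0.106  0.234]
```

Emit:
jog_arm(rows=[[[0,0,-3],[0,0,0],0],[[0,0,-6],[0,0,0],0],[[0,0,-9],[0,0,0],0],[[0,0,-11],[0,0,0],0],[[0,0,-11],[0,0,0],0]])

```text
clock: 2.78
position: [0.4627, -0.1024, 0.1155]
ee_rot: [0.325, -3.121, -0.001]
force: [0.4, -0.0, 0.2]
width: 0.002
gripper_force: 0.0
```

Emit:
jog_arm(rows=[[[0,0,-2],[0,0,0],0],[[0,0,-4],[0,0,0],0],[[0,0,-4.3],[0,0,0],0],[[0,0,-4.3],[0,0,0],0]])

```text
clock: 3.28
position: [0.4644, -0.1028, 0.0745]
ee_rot: [-0.325, 3.124, -0.0]
force: [0.0, -0.4, 0.4]
width: 0.006
gripper_force: 0.0
```

Emit:
jog_arm(rows=[[[-0.1,0.5,0],[0,0,-2],0],[[-0.2,1.0,0],[0,0,-4],0],[[-0.2,1.4,0],[0,0,-6],0],[[-0.3,1.9,0],[0,0,-8],0],[[-0.3,2.4,0],[0,0,-10],0],[[-0.3,2.9,0],[0,0,-12],0],[[-0.3,3.4,0],[0,0,-14],0],[[-0.3,3.8,0],[0,0,-16],0]])

```text
clock: 4.28
position: [0.4619, -0.0649, 0.0745]
ee_rot: [0.117, 3.138, -0.0]
force: [0.4, -2.4, 1.8]
width: 0.001
gripper_force: 1.3
```

Emit:
jog_arm(rows=[[[0.1,0.9,0],[0,0,-4],0],[[0.3,1.9,0],[0,0,-8],0],[[0.5,2.8,0],[0,0,-12],0],[[0.8,3.7,0],[0,0,-16],0],[[1.2,4.6,0],[0,0,-20],0],[[1.6,5.5,0],[0,0,-24],0],[[2.1,6.3,0],[0,0,-28],0],[[2.6,7.1,0],[0,0,-32],0]])

```text
clock: 5.28
position: [0.487, 0.0064, 0.0741]
ee_rot: [-0.979, -2.985, 0.0]
force: [-0.8, -2.8, 2.0]
width: 0.007
gripper_force: 1.3
```

```bash
python3 - <<'E'
from h import *
s=arm.observe();print(s["position"],s["ee_rot"],s["force"],s["joints"])
c=arm.get_image("top")
cv2.imwrite("pics/top1.png",cv2.resize(c["img"][130:290,190:370,::-1],None,fx=3.7,fy=3.7,interpolation=cv2.INTER_CUBIC))
E
```

```text
[0.48698491 0.00643333 0.07405274] [-9.79009610e-01 -2.98503395e+00  1.34903355e-05] [-0.7718945  -2.77593378  1.99561265] [-0.5094275   0.44500395  0.51319763  2.10441123 -0.34592913  0.67306799
  1.17281648]
```

View pics/top1.png

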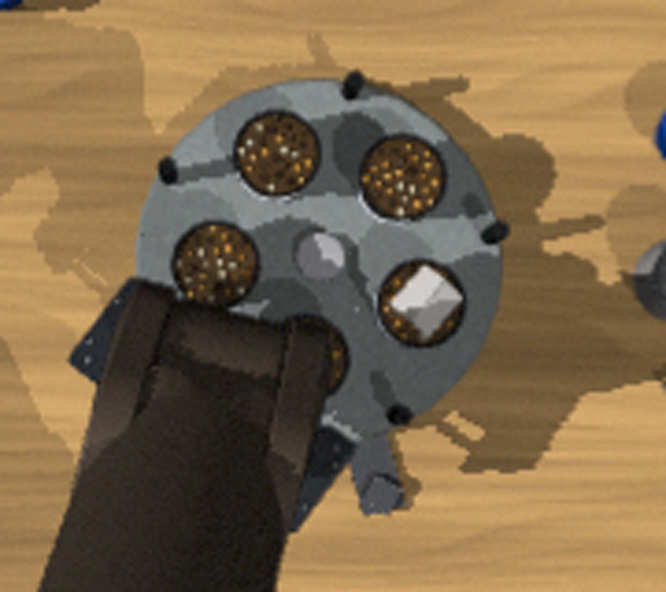

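The push works: the labelled pot is now at (422,300) in the crop, and the visible pegs are at (353,80), (499,231), (400,412) and (167,168). I work out the angle turned so far.

```bash
python3 - <<'E'
from h import *
import pickle
c=pickle.load(open("top0.pkl","rb"));H=np.array([.599,-.0753])
for u,z in [((353,80),.09),((499,231),.09),((400,412),.09),((167,168),.09),((427,300),.125)]:
    d=pts(c,np.array(u)/3.7+[190,130],z)[0][:2]-H;print(np.hypot(*d).round(3),np.degrees(np.arctan2(d[1],d[0])).round(1))
d=np.array([.48698,.00643])-H;print("hand",np.hypot(*d),np.degrees(np.arctan2(d[1],d[0])))
E
```

```text
0.131 -9.1
0.13 -82.0
0.128 -153.9
0.131 62.4
0.079 -117.0
hand 0.13866604955792167 143.88544022619138
```

Emit:
jog_arm(rows=[[[0.6,0.8,0],[0,0,-4],0],[[1.2,1.5,0],[0,0,-8],0],[[1.9,2.1,0],[0,0,-12],0],[[2.7,2.8,0],[0,0,-16],0],[[3.4,3.3,0],[0,0,-20],0],[[4.3,3.8,0],[0,0,-24],0],[[5.1,4.3,0],[0,0,-28],0],[[6.0,4.7,0],[0,0,-32],0]])

```text
clock: 6.32
position: [0.5462, 0.0536, 0.0737]
ee_rot: [-1.761, -2.6, 0.001]
force: [-2.1, -1.4, 1.4]
width: 0.006
gripper_force: 1.3
```

Emit:
jog_arm(rows=[[[0.4,0.2,0],[0,0,-2],0],[[0.9,0.3,0],[0,0,-4],0],[[1.2,0.4,0],[0,0,-5],0],[[1.4,0.5,0],[0,0,-6],0],[[1.6,0.5,0],[0,0,-7],0],[[1.8,0.6,0],[0,0,-8],0],[[1.8,0.6,0],[0,0,-8],0]])

```text
clock: 7.2
position: [0.5653, 0.0591, 0.0738]
ee_rot: [1.937, 2.473, 0.0]
force: [-0.6, 0.7, -0.5]
width: 0.006
gripper_force: 0.5
```

```bash
python3 - <<'E'
from h import *
s=arm.observe();print(s["position"],s["ee_rot"],s["force"],s["joints"])
c=arm.get_image("top")
cv2.imwrite("pics/top2.png",cv2.resize(c["img"][130:290,190:370,::-1],None,fx=3.7,fy=3.7,interpolation=cv2.INTER_CUBIC))
E
```

```text
[0.56533381 0.05911574 0.07375613] [1.93695851e+00 2.47260980e+00 8.97651902e-06] [-0.63743723  0.71506446 -0.47876172] [-0.67614879  0.59965695  0.69699916  1.9183726  -0.52240985  0.81140076
  0.54756955]
```

View pics/top2.png

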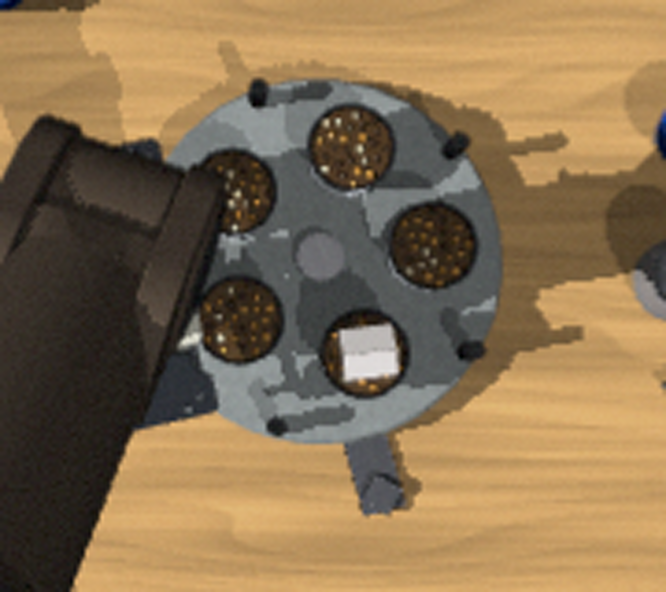

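The labelled pot is now at the front, at (367,352) in the crop, and the nib is at (381,492). The visible pegs are at (257,89), (461,143), (475,350) and (275,426). I measure what is left to turn.

```bash
python3 - <<'E'
from h import *
import pickle
c=pickle.load(open("top0.pkl","rb"));H=np.array([.599,-.0753])
for u,z in [((257,89),.09),((461,143),.09),((475,350),.09),((275,426),.09),((368,352),.125),((381,492),.017),((364,354),.095)]:
    d=pts(c,np.array(u)/3.7+[190,130],z)[0][:2]-H;a=np.degrees(np.arctan2(d[1],d[0]));print(np.hypot(*d).round(3),a.round(1),(a%72).round(1))
d=np.array([.56533,.05912])-H;print("hand",np.hypot(*d),np.degrees(np.arctan2(d[1],d[0])))
E
```

```text
0.132 22.6 22.6
0.131 -50.5 21.5
0.131 -122.0 22.0
0.131 164.9 20.9
0.079 -158.3 57.7
0.184 -163.9 52.1
0.079 -158.2 57.8
hand 0.13857274371246317 104.06231663086531
```

About 6° remain. I push on slowly and stop.

Emit:
jog_arm(rows=[[[0.2,0,0],[0,0,-1],0],[[0.4,0.1,0],[0,0,-2],0],[[0.7,0.2,0],[0,0,-3],0],[[1.0,0.2,0],[0,0,-4],0],[[1.3,0.3,0],[0,0,-5],0],[[1.5,0.3,0],[0,0,-6],0],[[1.6,0.3,0],[0,0,-6.5],0],[[1.6,0.3,0],[0,0,-6.5],0]])

```text
clock: 8.25
position: [0.5812, 0.0624, 0.0738]
ee_rot: [2.074, 2.36, 0.0]
force: [-1.9, -1.3, -0.5]
width: 0.002
gripper_force: 0.7
```

Emit:
jog_arm(rows=[[[-0.7,0.5,0],[0,0,0],0],[[-1,0.8,0],[0,0,0],0],[[-1,0.8,3],[0,0,0],0],[[-1,0.8,7],[0,0,0],0],[[-1,0.8,11],[0,0,0],0],[[-1,2,15],[0,0,0],0],[[-1,5,18],[0,0,0],0],[[-1,10,18],[0,0,0],0]])

```text
clock: 9.25
position: [0.5726, 0.1619, 0.257]
ee_rot: [2.076, 2.355, 0.008]
force: [0.8, -0.0, -0.1]
width: 0.004
gripper_force: 0.0
```

```bash
python3 - <<'E'
from h import *
s=arm.observe();print(s["clock"],s["position"],s["force"])
c=arm.get_image("top")
cv2.imwrite("pics/top3.png",cv2.resize(c["img"][130:290,190:370,::-1],None,fx=3.7,fy=3.7,interpolation=cv2.INTER_CUBIC))
E
```

```text
9.25 [0.5725692  0.16186444 0.25695965] [ 0.79897258 -0.01882698 -0.09406351]
```

View pics/top3.png

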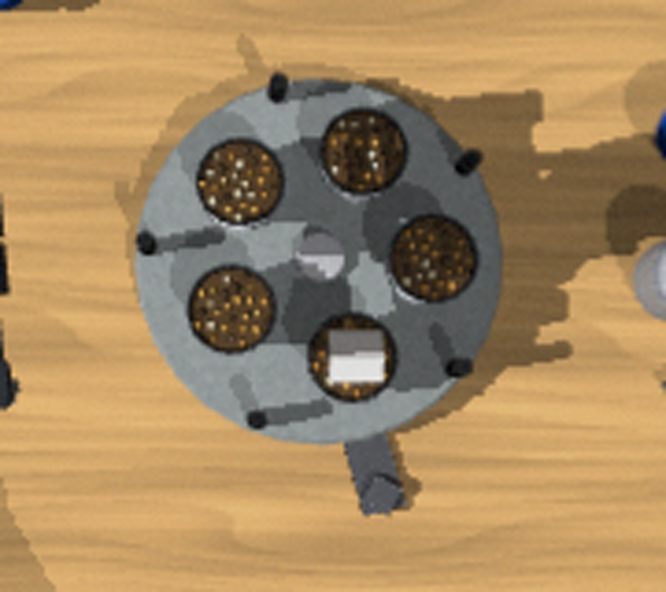

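The hand is clear. The labelled pot is at (352,357) in the crop, the pegs at (279,83), (473,157), (462,369), (256,419) and (146,242), and the nib at (381,492). I check the angle.

```bash
python3 - <<'E'
from h import *
import pickle
c=pickle.load(open("top0.pkl","rb"));H=np.array([.599,-.0753])
P=[]
for u,z in [((279,83),.09),((473,157),.09),((462,369),.09),((256,419),.09),((146,242),.09),((357,355),.125),((352,357),.095),((381,492),.017)]:
    p=pts(c,np.array(u)/3.7+[190,130],z)[0][:2];P.append(p);d=p-H;a=np.degrees(np.arctan2(d[1],d[0]));print(np.hypot(*d).round(3),a.round(1),(a%72).round(1))
H2=np.mean(P[:5],0);n=P[7]-H2;n/=np.hypot(*n)
print(H2,"lateral mm",[1000*np.cross(n,P[i]-H2).round(4) for i in(5,6)])
e=(P[6]-P[7]);print(np.degrees(np.arctan2(*n[::-1])))
E
```

```text
0.131 15.2 15.2
0.132 -56.4 15.6
0.131 -129.4 14.6
0.131 158.5 14.5
0.131 87.6 15.6
0.079 -164.2 51.8
0.079 -164.7 51.3
0.184 -163.9 52.1
[ 0.59895698 -0.07507082] lateral mm [np.float64(-0.3), np.float64(-1.1)]
-163.77883738440516<stdin>:8: DeprecationWarning: Arrays of 2-dimensional vectors are deprecated. Use arrays of 3-dimensional vectors instead. (deprecated in NumPy 2.0)
```

The labelled pot is within about 1 mm of the arrow line, the pegs sit where they should, and the hand is clear.

```bash
python3 -c "
from cell import arm
print(max(abs(arm.observe()['dq'])) if hasattr(arm.observe()['dq'],'max') else arm.observe()['dq']);print(arm.sign_off())"
```

```text
0.10939623687390267
the job is handed in; nothing more can be done
None
```

The labelled pot now stands at the front, measured within about 1 mm of the arrow line; the hand was withdrawn and the job is handed in, with no verdict returned.

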